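# Fill the gift box with whole chocolates

### The job

Fill the gift box on the counter: put the whole heart, the whole square, the round truffle and the long bar each into the well of its own shape, sitting flat on the well's floor inside the rim, the heart pointing the way its well points. Set them down, do not drop them, and leave the two broken chocolates where they lie.

Things in the scene. Friction and masses are not known exactly. Their poses are not given: they have to be found in the camera images.
- heart: Loose brown chocolate, thin cream drizzle, upright sides. Origin at its underside, z up. Whole heart, 51 mm wide across the lobes (along its y), 47 mm long (along x), 24 mm high, 40 g. x points from the tip to the notch: the tip lies at x = -27 mm, the lobes end at x = +20 mm; the lobes are round (radius 15 mm, centres at x = 5, y = +-11 mm). Grip it across y at the origin (51 mm).
- square: Loose brown chocolate, thin cream drizzle, upright sides. Origin at its underside, z up. Whole square block 42 x 42 mm, 24 mm high, 40 g; origin in the middle, sides along x and y.
- truffle: Loose round brown chocolate with a low domed plain top, 45 mm across, 27 mm high (side upright up to 17 mm), 35 g. Origin at the middle of its underside, z up.
- bar: Loose brown chocolate, thin cream drizzle, upright sides. Origin at its underside, z up. Long block, 60 mm along x, 30 mm along y, 24 mm high, 45 g; origin at the middle.
- broken_heart: Loose brown chocolate, thin cream drizzle, upright sides. Origin at its underside, z up. Look-alike to leave alone: a heart of the same size with one lobe (at -y) broken off, pale filling on the break. Origin and axes as for the whole heart.
- broken_square: Loose brown chocolate, thin cream drizzle, upright sides. Origin at its underside, z up. Look-alike to leave alone: a 42 x 42 mm square of which one corner quarter (at +x, -y) is broken out, so L-shaped, pale filling on the break, 24 mm high. Origin at the middle of the full square.
- heart_well: Heart-shaped well, 6 mm wider all round than the heart, tip to -x; origin, axes match the seated heart's; reversed it will not go in. Fixed cream tile, 86 mm square, in a quarter (varies) of the dark 196 mm gift box; wells 90 mm apart. Gold rim 3 mm thick; rims and box wall end 12 mm above the table, the well floor 7 mm. Origin: well's centre, 3 mm below its floor; z up, axes along the box's sides.
- square_well: Square well, 54 x 54 mm inside. Fixed cream tile, 86 mm square, in a quarter (varies) of the dark 196 mm gift box; wells 90 mm apart. Gold rim 3 mm thick; rims and box wall end 12 mm above the table, the well floor 7 mm. Origin: well's centre, 3 mm below its floor; z up, axes along the box's sides.
- round_well: Round well (14-sided), 57 mm across inside. Fixed cream tile, 86 mm square, in a quarter (varies) of the dark 196 mm gift box; wells 90 mm apart. Gold rim 3 mm thick; rims and box wall end 12 mm above the table, the well floor 7 mm. Origin: well's centre, 3 mm below its floor; z up, axes along the box's sides.
- bar_well: Oblong well, 72 mm along x by 42 mm along y inside. Fixed cream tile, 86 mm square, in a quarter (varies) of the dark 196 mm gift box; wells 90 mm apart. Gold rim 3 mm thick; rims and box wall end 12 mm above the table, the well floor 7 mm. Origin: well's centre, 3 mm below its floor; z up, axes along the box's sides.
Mind the look-alikes: they are no part of the job. Leave any blue or turquoise look-alike of the square alone. Leave any orange look-alike of the truffle alone.

How it is judged (in metres and radians):
At the end, for the whole second after the job is handed in: Heart, square, truffle and bar each sit flat in the well of their shape (within 12 mm of its centre, underside under 2 mm above its floor, tilt under 0.06 rad), released, at rest; both broken chocolates within 20 mm of where they started (horizontal distance between heart and heart_well below 0.012 m and z of heart in the frame of heart_well below 0.005 m and angle between each of heart, square, truffle, bar's own z axis and vertical below 0.06 rad and linear speed of each of heart, square, truffle, bar below 0.02 m/s and horizontal distance between square and square_well below 0.012 m and z of square in the frame of square_well below 0.005 m and horizontal distance between truffle and round_well below 0.012 m and z of truffle in the frame of round_well below 0.005 m and horizontal distance between bar and bar_well below 0.012 m and z of bar in the frame of bar_well below 0.005 m and distance of each of broken_heart, broken_square from where it was at the start of the episode below 0.02 m); the robot touches nothing.
It fails at once if a whole chocolate is dropped or thrown: it moves faster than 0.75 m/s ungripped (a fall of about 29 mm) ((linear speed of heart above 0.75 m/s and contact force between heart and the fingers below 0.05 N) or (linear speed of square above 0.75 m/s and contact force between square and the fingers below 0.05 N) or (linear speed of truffle above 0.75 m/s and contact force between truffle and the fingers below 0.05 N) or (linear speed of bar above 0.75 m/s and contact force between bar and the fingers below 0.05 N)).
It fails at once if a broken chocolate is moved more than 20 mm from where it lay (distance of any of broken_heart, broken_square from where it was at the start of the episode above 0.02 m).
It also fails if it takes over 96 s, if anything falls off the work surface, if the arm or the gripper's body presses on something with over 40 N, if the wrist force passes 120 N, or if a joint passes its speed limit or range.

### The arm

A 6-joint arm with a two-finger parallel gripper is mounted at the origin on the work surface. World frame = base frame: x ahead of the robot, y to its left, z up, the work surface at z = 0. Lengths are in mm, angles in rad, forces in N, time in s.
With the tool pointing down it reaches from about 350 to 975 mm from the base axis. Payload 17.4 kg.
Tool frame: the origin (TCP) lies at the very end of the fingers, on their centre line; the grasp point (between the pads) lies 19 mm behind it; z points along the fingers, y is the line along which they close (so a half turn about z gives the same grasp; the last joint's range is limited). The gripper opens to 85 mm and grips with 20 to 120 N. Pads are 22 mm wide; open, the fingers measure 114 mm over their backs; the gripper's body (76 mm by 85 mm) begins 54 mm behind the grasp point. The pads swing forward as they close: fully open they stand 13 mm farther back than shut.
Start: joints at [-1.351, 0.116, 1.442, -0, 1.584, -0.038], TCP at [172.084, -652.702, 231.303] pointing down, gripper open.
Joint ranges: [-2.83, 2.83], [-0.83, 2.19], [0.07, 2.5], [-1.14, 4.28], [0.01, 3], [-2.97, 2.97]. Speed limits (rad/s): [1.89, 1.89, 2.22, 3.14, 3.14, 3.14].

### API

Orientations are given as a unit quaternion [x, y, z, w].
In Python, from cell import arm gives the robot as it stands. The module is installed in compiled form; this text tells all that it offers.
- The arm moves only by the tool send_rows, never from a script. Its argument "deltas" is a list of rows, each a list of 3 entries, a list of its own where there are three numbers: the shift along the tool's x, y, z in m, then the turn, a rotation vector about the tool's x, y, z in rad, then the finger opening in m, from 0 to 0.0854. A call has 1 to 5 rows; each row is the pose to reach, as a shift and turn from the pose commanded when the call began, along the tool's axes at that moment; what a row does not reach only later rows make up. A row lasts 1/10 s, in which the tool goes at most 50 mm and 8.59 degrees, less where a joint would pass 70% of its speed; a pose out of reach is approached as far as the arm can. A call with a gripper value outside its range is refused whole. The fingers move at their own pace and stop on an object; "grip_force" is the grip in N (left out, the last holds). Time passes only in rows, so rows that repeat a pose let the fingers close. It gives the time, the measured TCP pose, the force, the opening and the grip force at its end, in the units of the state.
- arm.get_obs(): the state, without advancing time (a new reading comes with each control period).
- arm.grab_frame(name): name is "side" or "top" or "wrist"; returns a dict with "pixels" (420x560x3 uint8, blue, green, red), "z_map" (420x560 float32, mm along the optical axis (not along the pixel's ray), 0 where there is no reading), "fov_y" (degrees; the focal length in pixels is half the picture's height over the tangent of half this angle, whatever the lens; pixels are square), "cx", "cy" (the principal point, pixels), "dist_coeffs" ([k1, k2, p1, p2, k3] as OpenCV has them; the pictures are not rectified), "origin" and "rotation" of the camera in the world; the wrist camera has in their place "tool_from_camera" (4x4, takes a point from camera to tool coordinates, whose origin is the TCP and whose axes are the flange's). Camera axes: x right, y up, looking along -z (the intrinsics and any distortion apply to the point x, -y, -z); pixel columns grow to the right and rows downward; lengths in mm; the calibration is good to about 2 mm. A picture is of the moment at which its call begins: read the wrist's pose just before it.
- arm.job_done(): hands the job in; it is judged then, once.
The state is a dict: "clock": time; "joint_pos": joint angles; "qvel": joint speeds; "joint_efforts": joint torques, N m; "position": TCP position; "orientation": TCP orientation; "contact_force": force on the tool from outside, world axes, zero at the start; "torque": the same for the moment, N m; "finger_gap": finger opening in mm; "grip_force": force on a finger pad.
Only numpy, scipy, OpenCV 4.12 (cv2) and the standard library are available. Lean on these libraries where they do the work, as an engineer would, in place of code of your own. Each camera call takes 0.05 s, during which the arm holds its last target. There are 200 camera calls.

## Working session

There is one attempt and no reset: what is moved stays moved. The work goes in short steps, Python scripts to look and compute and a tool call to move; the robot and the scene stay as the last step left them, time stands still between calls to the robot, and variables do not carry over. Pictures are saved under pics/ and viewed, at most 14 in all, crops included, and the job is handed in when it is done.

Besides the shell and the picture viewer there is one more tool, called in YAML: its name, and indented under it one key for each argument. send_rows: Moves the arm, as the interface text tells. Its arguments: {"type":"object","properties":{"deltas":{"type":"array","items":{"type":"array"}},"grip_force":{"type":"number"}},"required":["deltas"]}

```bash
mkdir -p pics; cat > h.py <<'E'
import numpy as np, cv2, pickle
from cell import arm
def grab(n):
    s=arm.get_obs(); f=arm.grab_frame(n); f['s']=s; pickle.dump(f,open(n+'.pkl','wb')); return f
def load(n): return pickle.load(open(n+'.pkl','rb'))
def K(f):
    h=f['pixels'].shape[0]; F=h/2/np.tan(np.radians(f['fov_y'])/2)
    return np.array([[F,0,f['cx']],[0,F,f['cy']],[0,0,1.]])
def cam(f):
    if 'origin' in f: return np.array(f['rotation'],float).reshape(3,3),np.array(f['origin'],float)
    from scipy.spatial.transform import Rotation as R
    T=np.eye(4);T[:3,:3]=R.from_quat(f['s']['orientation']).as_matrix();T[:3,3]=f['s']['position']
    T=T@np.array(f['tool_from_camera']); return T[:3,:3],T[:3,3]
def ray(f,px,z):
    p=cv2.undistortPoints(np.array(px,float).reshape(-1,1,2),K(f),np.array(f['dist_coeffs'],float)).reshape(-1,2)
    R,o=cam(f); d=np.c_[p[:,0],-p[:,1],-np.ones(len(p))]@R.T
    return o+d*((z-o[2])/d[:,2])[:,None]
E
python3 - <<'E'
from h import *
print(arm.get_obs())
for n in ('top','side'):
    f=grab(n); cv2.imwrite(f'pics/{n}0.png',f['pixels']); print(n,cam(f),f['fov_y'],f['dist_coeffs'])
E
```

```text
{'clock': 0.0, 'joint_pos': array([-1.35081291e+00,  1.16457663e-01,  1.44229096e+00, -5.24067648e-06,
        1.58397019e+00, -3.78205730e-02]), 'qvel': array([-0.00206631,  0.00133165,  0.00197198, -0.00084377, -0.00112036,
       -0.00144218]), 'joint_efforts': array([-1.88950471e-03, -7.32001948e+01, -6.32493782e+01, -7.76346155e-05,
        6.42263200e-03, -2.11145576e-06]), 'position': array([ 172.03056504, -652.50945367,  230.56531073]), 'orientation': array([ 9.91703482e-01,  1.28545270e-01, -5.38242735e-05, -5.60505050e-04]), 'contact_force': array([0.03246778, 0.40966125, 0.57874874]), 'torque': array([0.05979569, 0.02979086, 0.02232452]), 'grip_force': 0.0, 'finger_gap': 85.06725200173739}Traceback (most recent call last):
  File "<stdin>", line 4, in <module>
  File "h.py", line 10, in cam
    if 'origin' in f: return np.array(f['rotation'],float).reshape(3,3),np.array(f['origin'],float)
                             ~~~~~~~~~~~~~~~~~~~~~~~~~~~~~~~~~~~~~^^^^^
ValueError: cannot reshape array of size 4 into shape (3,3)
```

Rotation is a quaternion.

```bash
sed -i "s/np.array(f\['rotation'\],float).reshape(3,3)/R.from_quat(f['rotation']).as_matrix()/; s/^    from scipy.*$//; 1a from scipy.spatial.transform import Rotation as R" h.py; sed -i "s/    R,o=cam(f); d=\(.*\)@R.T/    M,o=cam(f); d=\1@M.T/" h.py
python3 - <<'E'
from h import *
for n in ('top','side'):
    f=grab(n); cv2.imwrite(f'pics/{n}0.png',f['pixels']); print(n,cam(f),f['fov_y'],f['dist_coeffs'])
E
```

```text
top (array([[ 0.02761214,  0.99656682, -0.07805213],
       [-0.99956991,  0.02675493, -0.01200714],
       [-0.00987764,  0.0783501 ,  0.99687697]]), array([ 440.86588875,  -77.1912581 , 1088.27075445])) 49.47530523828422 [-0.02914612  0.          0.          0.          0.        ]
side (array([[ 0.99431867,  0.05970996, -0.08811984],
       [-0.1064119 ,  0.57801303, -0.8090596 ],
       [ 0.0026255 ,  0.81384007,  0.581083  ]]), array([ 448.65862243, -897.65430468,  658.96000346])) 48.8574570560055 [-0.02494547  0.          0.          0.          0.        ]
```

View pics/top0.png

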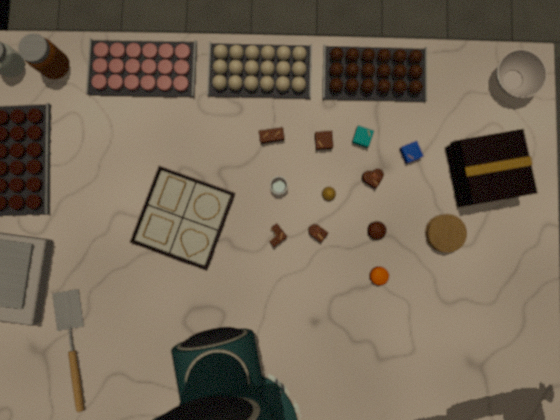

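View pics/side0.png

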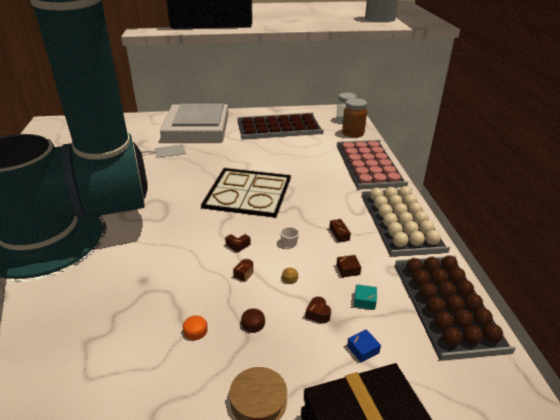

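The top view shows these pieces:

| Piece | Pixel |
|---|---|
| bar | (271,136) |
| square | (323,141) |
| heart, looks whole | (372,178) |
| truffle | (376,230) |
| broken L | (278,235) |
| broken heart | (318,232) |
| teal and blue look-alikes | (363,137), (411,152) |
| orange look-alike | (379,275) |

The box is at (183,218), with its wells as bar (172,192), round (207,207), square (158,228) and heart (195,242). I'll check the candidates in an enlarged crop.

```bash
python3 - <<'E'
from h import *
f=load('top'); c=f['pixels'][115:290,125:400]
c=cv2.convertScaleAbs(cv2.resize(c,None,fx=2.9,fy=2.9,interpolation=cv2.INTER_CUBIC),alpha=1.6); cv2.imwrite('pics/crop0.png',c)
b=f['pixels'].astype(int); 
for n,p in dict(bar=(271,136),square=(323,141),heart=(372,178),truf=(376,230),bh=(318,232),bs=(278,235),box=(183,218),cup=(279,187),gold=(328,193),teal=(363,137),blue=(411,152)).items(): print(n,b[p[1],p[0]],ray(f,[p],24)[0].round())
E
```

```text
bar [31 50 85] [685. -54.  24.]
square [26 48 78] [ 676. -177.   24.]
heart [27 47 85] [ 591. -294.   24.]
truf [23 36 71] [ 469. -305.   24.]
bh [37 53 93] [ 461. -170.   24.]
bs [26 44 79] [452. -77.  24.]
box [58 70 80] [485. 147.  24.]
cup [141 160 153] [564. -76.  24.]
gold [ 36  97 127] [ 553. -191.   24.]
teal [ 95 109  24] [ 689. -272.   24.]
blue [106  59  23] [ 656. -386.   24.]
```

View pics/crop0.png

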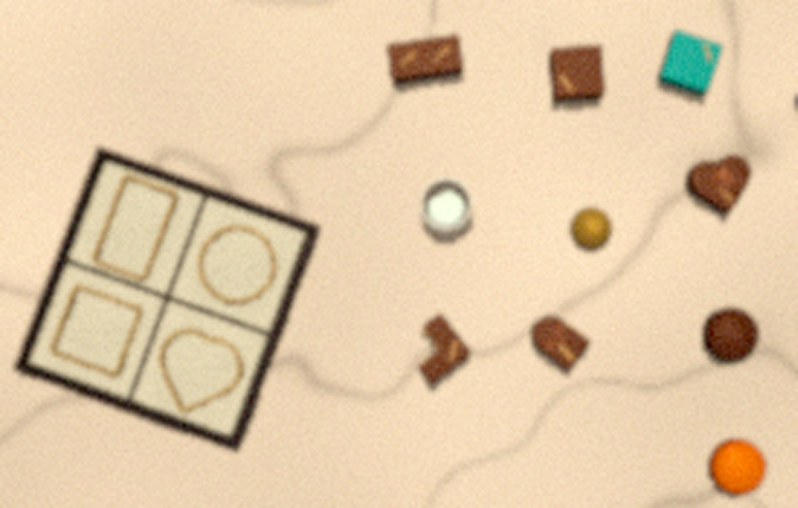

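The enlarged crop shows the whole heart at (720,183), the whole square at (577,75), the bar at (425,60) and the truffle at (730,335). The broken pieces are the L at (443,350) and the one-lobed heart at (560,343). The well heart's tip points down in the image. Next I'll measure each piece by depth.

```bash
cat >> h.py <<'E'
def cloud(f):
    h,w=f['z_map'].shape; u,v=np.meshgrid(np.arange(w),np.arange(h))
    p=cv2.undistortPoints(np.c_[u.ravel(),v.ravel()].astype(float).reshape(-1,1,2),K(f),np.array(f['dist_coeffs'],float)).reshape(-1,2)
    z=f['z_map'].ravel()[:,None].astype(float); M,o=cam(f)
    return (o+np.c_[p[:,0],-p[:,1],-np.ones(len(p))]*z@M.T).reshape(h,w,3)
E
python3 - <<'E'
from h import *
f=load('top'); P=cloud(f); b=f['pixels'].astype(int)
for n,c in dict(bar=(685,-54),square=(676,-177),heart=(591,-294),truf=(469,-305),bh=(461,-170),bs=(452,-77)).items():
    d=np.hypot(P[...,0]-c[0],P[...,1]-c[1])<42
    m=d&(P[...,2]>(19 if n!='truf' else 12))&(P[...,2]<40)
    q=P[m][:,:2].astype(np.float32); r=cv2.minAreaRect(q)
    print(n,m.sum(),q.mean(0).round(1),'z',np.percentile(P[m][:,2],[5,50,95]).round(1),'rect',np.round(r[0],1),np.round(r[1],1),round(r[2],1), 'table',np.median(P[(np.hypot(P[...,0]-c[0],P[...,1]-c[1])<60)&~d][:,2]).round(1))
    if n=='heart':
        k=q-q.mean(0); i=np.hypot(*k.T).argmax(); print(' tip',q[i],np.degrees(np.arctan2(*(-k[i])[::-1])))
g=b.sum(2)
m=((g<110)).astype(np.uint8); m[:160]=0;m[275:]=0;m[:,:128]=0;m[:,240:]=0
c=max(cv2.findContours(m,0,2)[0],key=cv2.contourArea).reshape(-1,2)
q=ray(f,c,12)[:,:2].astype(np.float32); print('box',cv2.minAreaRect(q))
E
```

```text
bar 317 [690.3 -53.7] z [20.5 23.4 26.5] rect [690.6 -53.7] [30.6 59.8] 10.8 table -0.1
square 310 [ 681.5 -178.7] z [20.4 23.5 27. ] rect [ 681.8 -178.8] [42.8 41.8] 5.5 table -0.2
heart 281 [ 595.3 -297.2] z [20.5 23.9 27. ] rect [ 598.8 -296.7] [44.4 44.5] 56.3 table -0.1
 tip [ 611.30743 -317.99527] 127.50117
truf 289 [ 470.2 -306.8] z [17.2 23.5 27.8] rect [ 469.7 -308.1] [42.3 42.4] 1.5 table -0.1
bh 231 [ 461.6 -168.3] z [20.8 23.6 27.5] rect [ 462.6 -167.4] [43.7 30.6] 54.9 table 0.1
bs 228 [452.3 -74.6] z [21.  23.9 26.9] rect [452.7 -69.1] [41.9 41.5] 40.1 table -0.0
box ((486.6597900390625, 151.2436065673828), (191.4722442626953, 189.99559020996094), 71.98056030273438)
```

send_rows:
  deltas:
    - [[0.042, -0.0196, 0.004], [0, 0, 0], 0.085]
    - [[0.084, -0.0392, 0.008], [0, 0, 0], 0.085]
    - [[0.126, -0.0588, 0.012], [0, 0, 0], 0.085]
    - [[0.168, -0.0784, 0.016], [0, 0, 0], 0.085]
    - [[0.21, -0.098, 0.02], [0, 0, 0], 0.085]

```text
clock: 0.65
position: [351.2, -502.9, 211.0]
orientation: [0.992, 0.128, -0.0, -0.0]
contact_force: [0.5, -1.4, 0.2]
finger_gap: 85.1
grip_force: 0.0
```

send_rows:
  deltas:
    - [[0.042, -0.0196, 0.004], [0, 0, 0], 0.085]
    - [[0.084, -0.0392, 0.008], [0, 0, 0], 0.085]
    - [[0.126, -0.0588, 0.012], [0, 0, 0], 0.085]
    - [[0.168, -0.0784, 0.016], [0, 0, 0], 0.085]
    - [[0.21, -0.098, 0.02], [0, 0, 0], 0.085]

```text
clock: 1.15
position: [529.4, -354.6, 191.1]
orientation: [0.992, 0.129, -0.0, 0.0]
contact_force: [0.8, -0.9, 1.0]
finger_gap: 84.5
grip_force: 0.0
```

send_rows:
  deltas:
    - [[0.041, -0.0198, 0.004], [0, 0, 0.13], 0.085]
    - [[0.082, -0.0396, 0.01], [0, 0, 0.258], 0.085]
    - [[0.082, -0.0396, 0.01], [0, 0, 0.258], 0.085]

```text
clock: 1.45
position: [600.1, -293.2, 179.7]
orientation: [1.0, -0.001, -0.001, -0.001]
contact_force: [-0.9, 0.3, 0.3]
finger_gap: 84.9
grip_force: 0.0
```

```bash
python3 - <<'E'
from h import *
f=grab('wrist'); cv2.imwrite('pics/w1.png',f['pixels']); print(f['s']['position'],f['s']['orientation'],f['s']['clock'],f['tool_from_camera'],f['fov_y'])
P=cloud(f); m=((np.hypot(P[...,0]-597,P[...,1]+297)<42)&(P[...,2]>18)&(P[...,2]<40)&(f['z_map']>0))
q=P[m][:,:2]; print(m.sum(),q.mean(0),P[m][:,2].mean())
E
```

```text
[ 600.13189753 -293.17415464  179.68634206] [ 9.99998689e-01 -1.25811565e-03 -5.40376871e-04 -8.64709436e-04] 1.45 [[ 3.85146958e-04  9.47446914e-01  3.19912796e-01  8.24513791e+01]
 [ 9.99999924e-01 -3.84603283e-04 -6.48793517e-05 -5.69125593e-01]
 [ 6.15697703e-05  3.19912797e-01 -9.47446990e-01 -1.43135428e+02]
 [ 0.00000000e+00  0.00000000e+00  0.00000000e+00  1.00000000e+00]] 65.54858780038545
1710 [ 599.04147029 -296.89950152] 24.19257645238236
```

View pics/w1.png

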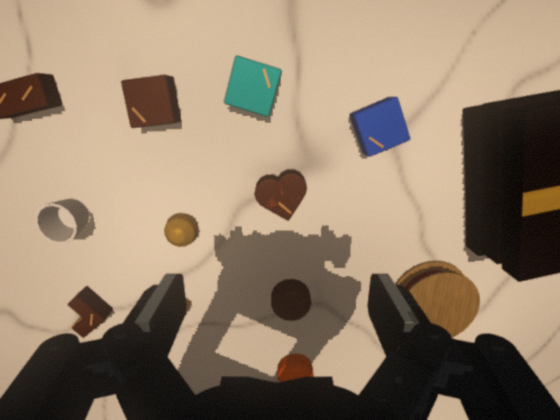

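The wrist view shows the whole heart at (280,193), square at (150,101), bar at (30,95) and truffle at (291,299). The teal and blue look-alikes stand apart, and the broken L is at (90,310). Now I'll get the fine poses.

```bash
python3 - <<'E'
from h import *
f=load('wrist'); P=cloud(f); Z=(f['z_map']>0)&(P[...,2]<40)
def top(c,zmin=19,r=40):
    m=(Z&(np.hypot(P[...,0]-c[0],P[...,1]-c[1])<r)&(P[...,2]>zmin)).astype(np.uint8)
    return max(cv2.findContours(m,0,1)[0],key=cv2.contourArea)
for n,c in dict(square=(681.5,-178.7),bar=(690,-54),truf=(470,-307)).items():
    k=top(c,12 if n=='truf' else 19); q=ray(f,k.reshape(-1,2),24 if n!='truf' else 17)[:,:2].astype(np.float32); r=cv2.minAreaRect(q); print(n,np.round(r[0],1),np.round(r[1],1),round(r[2],1))
k=top((597,-297)); h=cv2.convexHull(k,returnPoints=False); d=cv2.convexityDefects(k,h)[:,0]; i=d[d[:,3].argmax()]
pts=k.reshape(-1,2); q=ray(f,pts,24)[:,:2]; notch=q[i[2]]; M=cv2.moments(q.astype(np.float32).reshape(-1,1,2)); cen=np.array([M['m10'],M['m01']])/M['m00']
tip=q[np.hypot(*(q-notch).T).argmax()]
a=np.arctan2(*(notch-tip)[::-1]); l=q[[i[0],i[1]]]; e=(l[0]-l[1]); print('heart cen',cen,'notch',notch,'tip',tip,'axis deg',np.degrees(a),'lobe line deg',np.degrees(np.arctan2(e[1],e[0])))
u=np.array([np.cos(a),np.sin(a)]); v=np.array([-u[1],u[0]])
print('extent x',(q@u).min(),(q@u).max(),'y',(q@v).min(),(q@v).max(),'origin',((q@u).max()-20)*u+((q@v).max()+(q@v).min())/2*v, (tip+27*u))
E
```

```text
square [ 683.8 -179.5] [42.4 44. ] 5.3
bar [692.9 -58.8] [30.8 55.9] 10.2
truf [ 473.4 -308.1] [44.1 48. ] 89.8
heart cen [ 598.49049307 -296.90170333] notch [ 612.07463394 -293.83101024] tip [ 573.12922739 -304.53519018] axis deg 15.36830863329042 lobe line deg -75.20653092998889
extent x 471.92657898214355 517.4110649671155 y -469.9472367216943 -419.92352473131484 origin [ 597.54273844 -297.20016204] [ 599.16376519 -297.3795741 ]
```

send_rows:
  deltas:
    - [[-0.002, 0.004, 0.045], [0, 0, -0.14], 0.085]
    - [[-0.002, 0.004, 0.09], [0, 0, -0.264], 0.085]
    - [[-0.002, 0.004, 0.13], [0, 0, -0.264], 0.085]
    - [[-0.002, 0.004, 0.16], [0, 0, -0.264], 0.085]
    - [[-0.002, 0.004, 0.174], [0, 0, -0.264], 0.085]
  grip_force: 30

```text
clock: 2.0
position: [593.6, -301.0, 4.2]
orientation: [0.991, 0.132, -0.002, -0.001]
contact_force: [-1.0, 0.1, 0.4]
finger_gap: 85.0
grip_force: 0.0
```

send_rows:
  deltas:
    - [[0, 0, 0], [0, 0, 0], 0.085]
    - [[0, 0, 0], [0, 0, 0], 0.04]
    - [[0, 0, 0], [0, 0, 0], 0.04]
    - [[0, 0, 0], [0, 0, 0], 0.04]
    - [[0, 0, 0], [0, 0, 0], 0.04]

```text
clock: 2.5
position: [596.3, -301.5, 9.6]
orientation: [0.991, 0.132, 0.001, 0.001]
contact_force: [-0.8, 0.3, 7.2]
finger_gap: 49.8
grip_force: 30.1
```

```bash
python3 - <<'E'
from h import *
s=arm.get_obs();print(s['position'],s['orientation'],s['contact_force'],s['torque'],s['finger_gap'],s['qvel'])
f=grab('wrist'); cv2.imwrite('pics/w2.png',f['pixels']); s=arm.get_obs();print(s['position'],s['contact_force'])
E
```

```text
[ 596.27248048 -301.49906445    9.6121346 ] [9.91301955e-01 1.31598853e-01 1.11459689e-03 9.66158656e-04] [-0.77089596  0.26323203  7.17464243] [-0.09954139  0.27561959  0.00491746] 49.76439466135994 [-1.70261011e-03 -5.69544228e-04 -1.70556479e-03 -4.15832142e-04
  7.27024159e-05  1.02449767e-03]
[ 596.27323747 -301.47735662    9.62563229] [-1.41777372  0.32701803  7.71288717]
```

View pics/w2.png

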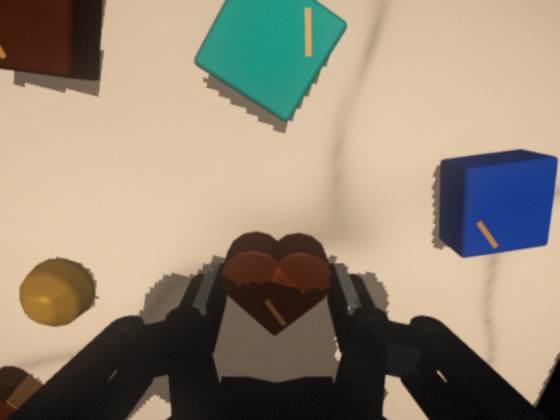

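The heart at (276,280) is held centrally and straight between the pads. I'll lift it.

send_rows:
  deltas:
    - [[0, 0, -0.02], [0, 0, 0], 0.04]
    - [[0, 0, -0.05], [0, 0, 0], 0.04]
    - [[0, 0, -0.07], [0, 0, 0], 0.04]
    - [[0, 0, -0.08], [0, 0, 0], 0.04]
    - [[0, 0, -0.08], [0, 0, 0], 0.04]

```text
clock: 3.05
position: [596.1, -301.2, 89.4]
orientation: [0.991, 0.132, 0.001, 0.001]
contact_force: [-0.4, 0.7, -0.9]
finger_gap: 49.1
grip_force: 31.3
```

```bash
cat >> h.py <<'E'
def held(name='wrist'):
    f=grab(name); s=f['s']; P=cloud(f); T=R.from_quat(s['orientation']).as_matrix()
    Q=(P-s['position'])@T; b=f['pixels'].astype(int)
    return f,s,Q,b
def plan(x,y,z,yawdeg,cmd=None):
    s=arm.get_obs(); M=R.from_quat(s['orientation']).as_matrix(); d=np.array([x,y,z])-s['position']
    psi=np.degrees(np.arctan2(M[1,0],M[0,0])); t=(yawdeg-psi+180)%360-180
    print('pos',s['position'].round(1),'psi',psi.round(2),'tilt',M[:2,2].round(4),'force',s['contact_force'].round(1),'gap',round(s['finger_gap'],1),'DELTA tool mm',(M.T@d).round(1),'turn',-np.radians(t).round(3),'dist',np.linalg.norm(d).round(0),'clk',s['clock'])
E
python3 - <<'E'
from h import *
plan(430,122.3,70,-18)
f,s,Q,b=held()
m=(f['z_map']>0)&(abs(Q[...,0])<45)&(abs(Q[...,1])<24)&(Q[...,2]>-30)&(Q[...,2]<-5)
q=Q[m]; z=np.median(q[:,2]); print(m.sum(),'z',np.percentile(q[:,2],[5,50,95])); q=q[abs(q[:,2]-z)<4]; print('x',np.percentile(q[:,0],[0.5,99.5]),'y',np.percentile(q[:,1],[.5,99.5]),q.mean(0))
E
```

```text
pos [ 596.1 -301.2   89.4] psi 15.12 tilt [ 0.0027 -0.0015] force [-0.4  0.7 -0.9] gap 49.1 DELTA tool mm [ -49.9 -452.3   18.3] turn 0.578 dist 455.0 clk 3.05
7234 z [-15.66053231 -14.66749991  -9.27521907]
x [-21.27148839  21.22178936] y [-23.45878404  23.35927583] [  4.22855542  -0.48232281 -14.64235624]
```

send_rows:
  deltas:
    - [[-0.0052, -0.0453, 0], [0, 0, 0], 0.04]
    - [[-0.0104, -0.0906, 0], [0, 0, 0], 0.04]
    - [[-0.0156, -0.136, 0], [0, 0, 0], 0.04]
    - [[-0.0208, -0.1812, 0], [0, 0, 0], 0.04]
    - [[-0.026, -0.2265, 0], [0, 0, 0], 0.04]

```text
clock: 3.6
position: [509.7, -87.5, 85.8]
orientation: [0.991, 0.131, -0.001, -0.0]
contact_force: [0.2, 0.5, -0.3]
finger_gap: 49.4
grip_force: 31.4
```

send_rows:
  deltas:
    - [[-0.0052, -0.0453, 0], [0, 0, 0.12], 0.04]
    - [[-0.0104, -0.0906, 0], [0, 0, 0.24], 0.04]
    - [[-0.0156, -0.136, 0], [0, 0, 0.36], 0.04]
    - [[-0.0208, -0.1812, 0], [0, 0, 0.48], 0.04]
    - [[-0.026, -0.2265, 0], [0, 0, 0.578], 0.04]

```text
clock: 4.1
position: [425.6, 124.2, 86.1]
orientation: [0.987, -0.159, -0.001, 0.0]
contact_force: [1.1, -0.5, -0.5]
finger_gap: 50.0
grip_force: 31.4
```

send_rows:
  deltas:
    - [[0, 0, 0], [0, 0, 0], 0.04]
    - [[0, 0, 0], [0, 0, 0], 0.04]

```text
clock: 4.3
position: [426.5, 123.5, 86.4]
orientation: [0.988, -0.155, -0.0, 0.0]
contact_force: [0.3, -0.6, 0.7]
finger_gap: 49.3
grip_force: 31.4
```

```bash
python3 - <<'E'
from h import *
plan(428,123,18,-18)
f=grab('wrist'); cv2.imwrite('pics/w3.png',f['pixels'])
E
```

```text
pos [426.5 123.5  86.4] psi -17.8 tilt [-0.001  -0.0005] force [ 0.3 -0.6  0.7] gap 49.3 DELTA tool mm [ 1.7 -0.1 68.4] turn 0.003 dist 68.0 clk 4.3
```

View pics/w3.png

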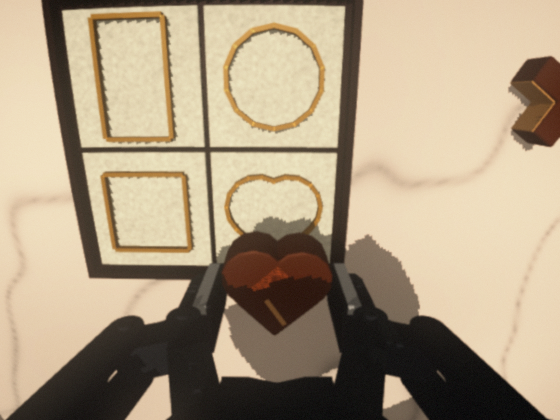

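The box is in view: bar rim (132,77), round (274,77), square (147,211) and heart rim (273,207) partly hidden behind the held heart. I'll measure the rims at z=12.

```bash
python3 - <<'E'
from h import *
f=load('wrist'); hsv=cv2.cvtColor(f['pixels'],cv2.COLOR_BGR2HSV)
m=cv2.inRange(hsv,(10,110,90),(30,255,255)); m=cv2.morphologyEx(m,cv2.MORPH_CLOSE,np.ones((5,5)))
C={}
for k in cv2.findContours(m,0,1)[0]:
    if cv2.contourArea(k)<1500: continue
    x,y,w,h=cv2.boundingRect(k)
    q=ray(f,k.reshape(-1,2),12)[:,:2].astype(np.float32); r=cv2.minAreaRect(q); print((x,y,w,h),np.round(r[0],1),np.round(r[1],1),round(r[2],1))
E
```

```text
(101, 172, 92, 81) [461.2 209.6] [60.9 60.3] 71.8
(511, 57, 49, 83) [456.7 -64.8] [33.5 53.7] 78.4
(223, 23, 102, 108) [518.8  96.3] [62.8 63.5] 72.2
(88, 11, 87, 131) [546.8 181.6] [49.1 78. ] 71.8
```

send_rows:
  deltas:
    - [[0.0036, -0.002, 0.03], [0, 0, 0], 0.04]
    - [[0.0036, -0.002, 0.05], [0, 0, 0], 0.04]
    - [[0.0036, -0.002, 0.062], [0, 0, 0], 0.04]
    - [[0.0036, -0.002, 0.066], [0, 0, 0], 0.04]
    - [[0.0036, -0.002, 0.068], [0, 0, 0], 0.04]

```text
clock: 4.85
position: [431.4, 123.1, 19.3]
orientation: [0.988, -0.157, -0.0, 0.0]
contact_force: [-0.1, -0.5, 0.3]
finger_gap: 49.7
grip_force: 31.4
```

send_rows:
  deltas:
    - [[0, 0, 0.001], [0, 0, 0], 0.04]
    - [[0, 0, 0.001], [0, 0, 0], 0.04]

```text
clock: 5.05
position: [431.6, 123.6, 19.0]
orientation: [0.988, -0.156, 0.0, -0.0]
contact_force: [0.2, -0.7, -0.5]
finger_gap: 49.6
grip_force: 31.4
```

send_rows:
  deltas:
    - [[0, 0, 0.0015], [0, 0, 0], 0.04]
    - [[0, 0, 0.002], [0, 0, 0], 0.04]
    - [[0, 0, 0.002], [0, 0, 0], 0.04]

```text
clock: 5.35
position: [431.4, 123.7, 16.7]
orientation: [0.988, -0.156, 0.0, -0.0]
contact_force: [-0.1, -0.3, 3.3]
finger_gap: 49.7
grip_force: 31.7
```

```bash
python3 - <<'E'
from h import *
plan(430.6,124.4,16,-18)
f=grab('wrist'); cv2.imwrite('pics/w4.png',f['pixels'][150:350,150:400].repeat(3,0).repeat(3,1))
E
```

```text
pos [431.4 123.7  16.7] psi -17.99 tilt [0.0006 0.0001] force [-0.1 -0.3  3.3] gap 49.7 DELTA tool mm [-0.9 -0.4  0.7] turn 0.0 dist 1.0 clk 5.35
```

View pics/w4.png

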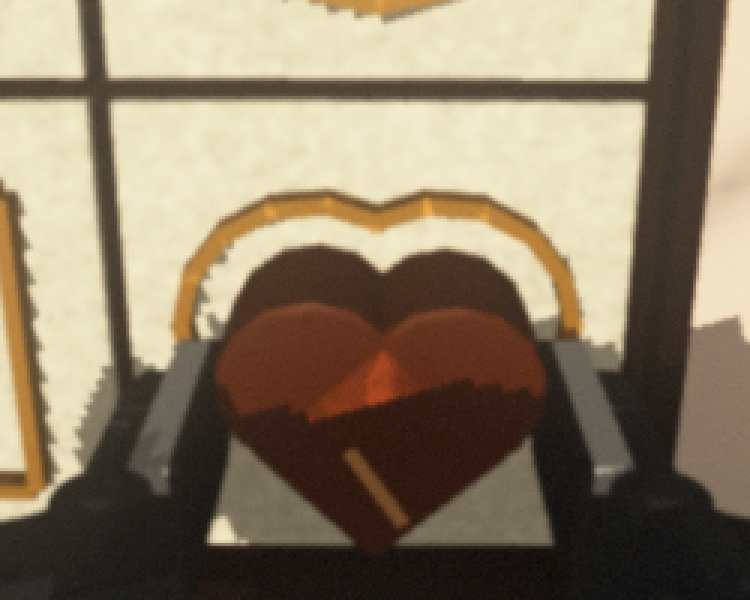

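The heart sits inside the rim with even gaps, and there is 3.3 N of floor contact. I'll release it and rise.

send_rows:
  deltas:
    - [[0, 0, 0], [0, 0, 0], 0.07]
    - [[0, 0, 0], [0, 0, 0], 0.07]
    - [[0, 0, 0], [0, 0, 0], 0.07]
    - [[0, 0, -0.03], [0, 0, 0], 0.07]
    - [[0, 0, -0.08], [0, 0, 0], 0.085]

```text
clock: 5.9
position: [429.4, 123.3, 94.4]
orientation: [0.988, -0.156, -0.003, 0.001]
contact_force: [0.5, 0.3, 0.2]
finger_gap: 82.0
grip_force: 0.0
```

```bash
python3 - <<'E'
from h import *
plan(683,-179.3,95,5.4)
f=grab('wrist'); P=cloud(f); m=(f['z_map']>0)&(np.hypot(P[...,0]-432.5,P[...,1]-124)<30)&(P[...,2]>24); print('heart top z',np.percentile(P[m][:,2],[5,50,95]),P[m].mean(0))
E
```

```text
pos [429.4 123.3  94.4] psi -18.0 tilt [-0.0056 -0.0012] force [0.5 0.3 0.2] gap 82.0 DELTA tool mm [334.7 209.4  -1.6] turn -0.408 dist 395.0 clk 5.9
heart top z [ 30.65426667 175.22936303 185.84294642] [440.70876196 121.60034144 137.97632765]
```

send_rows:
  deltas:
    - [[0.0372, 0.0233, 0], [0, 0, 0], 0.085]
    - [[0.0744, 0.0466, 0], [0, 0, 0], 0.085]
    - [[0.1116, 0.0698, 0], [0, 0, 0], 0.085]
    - [[0.1488, 0.0931, 0], [0, 0, 0], 0.085]
    - [[0.186, 0.1164, 0], [0, 0, 0], 0.085]

```text
clock: 6.45
position: [573.1, -46.2, 96.1]
orientation: [0.988, -0.157, 0.0, -0.0]
contact_force: [-0.0, 0.9, 0.2]
finger_gap: 84.8
grip_force: 0.0
```

send_rows:
  deltas:
    - [[0.0372, 0.0233, 0], [0, 0, -0.1], 0.085]
    - [[0.0744, 0.0466, 0], [0, 0, -0.2], 0.085]
    - [[0.1116, 0.0698, 0], [0, 0, -0.3], 0.085]
    - [[0.1488, 0.093, 0], [0, 0, -0.408], 0.085]
    - [[0.1488, 0.093, 0], [0, 0, -0.408], 0.085]

```text
clock: 6.95
position: [686.6, -182.6, 94.8]
orientation: [0.999, 0.048, -0.0, 0.0]
contact_force: [0.3, 0.5, -0.6]
finger_gap: 85.1
grip_force: 0.0
```

```bash
cat >> h.py <<'E'
def topface(c,zmin=19,h=24,r=40,zmax=40):
    f=grab('wrist'); P=cloud(f)
    m=((f['z_map']>0)&(np.hypot(P[...,0]-c[0],P[...,1]-c[1])<r)&(P[...,2]>zmin)&(P[...,2]<zmax)).astype(np.uint8)
    k=max(cv2.findContours(m,0,1)[0],key=cv2.contourArea); q=ray(f,k.reshape(-1,2),h)[:,:2].astype(np.float32)
    r=cv2.minAreaRect(q); print('px',cv2.boundingRect(k),np.round(r[0],1),np.round(r[1],1),round(r[2],1)); return r
E
python3 - <<'E'
from h import *
topface((683,-179.3)); plan(683,-179.3,8,5.4)
E
```

```text
px (241, 197, 61, 57) [ 685.3 -178.2] [42.2 41.7] 5.5
pos [ 685.4 -180.7   94.9] psi 5.28 tilt [-0.0013  0.0003] force [ 0.1  0.5 -0.5] gap 84.7 DELTA tool mm [-2.2 -1.6 86.9] turn -0.002 dist 87.0 clk 7.0
```

send_rows:
  deltas:
    - [[0, -0.002, 0.03], [0, 0, 0], 0.085]
    - [[0, -0.002, 0.06], [0, 0, 0], 0.085]
    - [[0, -0.002, 0.078], [0, 0, 0], 0.085]
    - [[0, -0.002, 0.087], [0, 0, 0], 0.085]
    - [[0, -0.002, 0.087], [0, 0, 0], 0.085]

```text
clock: 7.5
position: [684.2, -176.5, 8.6]
orientation: [0.999, 0.047, -0.001, -0.0]
contact_force: [0.1, 0.3, 0.2]
finger_gap: 85.0
grip_force: 0.0
```

send_rows:
  deltas:
    - [[0, 0, 0], [0, 0, 0], 0.03]
    - [[0, 0, 0], [0, 0, 0], 0.03]
    - [[0, 0, 0], [0, 0, 0], 0.03]
    - [[0, 0, 0], [0, 0, 0], 0.03]
    - [[0, 0, 0], [0, 0, 0], 0.03]

```text
clock: 8.0
position: [685.2, -177.1, 10.6]
orientation: [0.999, 0.047, 0.001, 0.0]
contact_force: [-1.1, -0.4, 7.0]
finger_gap: 41.3
grip_force: 30.8
```

send_rows:
  deltas:
    - [[0, 0, -0.02], [0, 0, 0], 0.03]
    - [[0, 0, -0.05], [0, 0, 0], 0.03]
    - [[0, 0, -0.07], [0, 0, 0], 0.03]
    - [[0, 0, -0.08], [0, 0, 0], 0.03]
    - [[0, 0, -0.08], [0, 0, 0], 0.03]

```text
clock: 8.5
position: [685.2, -177.2, 90.8]
orientation: [0.999, 0.047, 0.001, 0.0]
contact_force: [-0.3, -0.1, -0.2]
finger_gap: 41.1
grip_force: 30.6
```

```bash
cat >> h.py <<'E'
def grip():
    f,s,Q,b=held()
    m=(f['z_map']>0)&(abs(Q[...,0])<45)&(abs(Q[...,1])<20)&(Q[...,2]>-32)&(Q[...,2]<2)
    q=Q[m]; z=np.median(q[:,2]); q=q[abs(q[:,2]-z)<3]; print('held n',len(q),'ztop',z.round(1),'x',np.percentile(q[:,0],[.5,99.5]).round(1),'y',np.percentile(q[:,1],[.5,99.5]).round(1))
E
python3 - <<'E'
from h import *
grip(); plan(460.5,209.3,90,-18)
E
```

```text
held n 6922 ztop -13.7 x [-21.7  19.9] y [-19.8  19.8]
pos [ 684.7 -177.    89.3] psi 5.37 tilt [ 0.0004 -0.0001] force [ 0.2  0.3 -0.8] gap 41.3 DELTA tool mm [-187.  -405.6   -0.9] turn 0.408 dist 447.0 clk 8.55
```

send_rows:
  deltas:
    - [[-0.0187, -0.0406, 0], [0, 0, 0], 0.03]
    - [[-0.0374, -0.0811, 0], [0, 0, 0], 0.03]
    - [[-0.056, -0.1217, 0], [0, 0, 0], 0.03]
    - [[-0.0746, -0.1622, 0], [0, 0, 0], 0.03]
    - [[-0.0932, -0.2028, 0], [0, 0, 0], 0.03]

```text
clock: 9.05
position: [571.1, 17.5, 87.6]
orientation: [0.999, 0.047, -0.001, -0.0]
contact_force: [0.4, 1.7, -0.0]
finger_gap: 41.5
grip_force: 30.7
```

send_rows:
  deltas:
    - [[-0.0187, -0.0406, 0], [0, 0, 0.1], 0.03]
    - [[-0.0374, -0.0811, 0], [0, 0, 0.2], 0.03]
    - [[-0.056, -0.1217, 0], [0, 0, 0.3], 0.03]
    - [[-0.0746, -0.1622, 0], [0, 0, 0.408], 0.03]
    - [[-0.0932, -0.2028, 0], [0, 0, 0.408], 0.03]

```text
clock: 9.55
position: [459.4, 210.4, 87.9]
orientation: [0.987, -0.159, -0.001, 0.0]
contact_force: [0.4, 0.1, -0.5]
finger_gap: 41.5
grip_force: 30.7
```

send_rows:
  deltas:
    - [[0, 0, 0], [0, 0, 0], 0.03]
    - [[0, 0, 0], [0, 0, 0], 0.03]
    - [[0, 0, 0], [0, 0, 0], 0.03]

```text
clock: 9.85
position: [461.2, 208.7, 88.5]
orientation: [0.988, -0.157, -0.0, 0.0]
contact_force: [0.1, -0.6, -0.2]
finger_gap: 41.3
grip_force: 30.7
```

```bash
python3 - <<'E'
from h import *
plan(461.3,209,17.3,-18)
E
```

```text
pos [461.2 208.7  88.5] psi -18.02 tilt [-0.0009 -0.0006] force [ 0.1 -0.6 -0.2] gap 41.3 DELTA tool mm [ 0.1 -0.4 71.2] turn -0.0 dist 71.0 clk 9.85
```

send_rows:
  deltas:
    - [[0, 0, 0.03], [0, 0, 0], 0.03]
    - [[0, 0, 0.055], [0, 0, 0], 0.03]
    - [[0, 0, 0.066], [0, 0, 0], 0.03]
    - [[0, 0, 0.069], [0, 0, 0], 0.03]
    - [[0, 0, 0.069], [0, 0, 0], 0.03]

```text
clock: 10.35
position: [461.5, 209.0, 20.6]
orientation: [0.988, -0.157, -0.0, 0.0]
contact_force: [0.3, 1.4, 0.4]
finger_gap: 41.3
grip_force: 30.7
```

send_rows:
  deltas:
    - [[0, 0, 0.001], [0, 0, 0], 0.03]
    - [[0, 0, 0.002], [0, 0, 0], 0.03]
    - [[0, 0, 0.0025], [0, 0, 0], 0.03]
    - [[0, 0, 0.0025], [0, 0, 0], 0.03]

```text
clock: 10.75
position: [461.2, 209.5, 18.1]
orientation: [0.988, -0.156, 0.0, -0.0]
contact_force: [0.5, 0.5, 0.1]
finger_gap: 41.4
grip_force: 30.7
```

send_rows:
  deltas:
    - [[0, 0, 0.001], [0, 0, 0], 0.03]
    - [[0, 0, 0.0015], [0, 0, 0], 0.03]
    - [[0, 0, 0.0015], [0, 0, 0], 0.03]

```text
clock: 11.05
position: [461.3, 209.5, 17.5]
orientation: [0.988, -0.156, 0.0, -0.0]
contact_force: [-8.0, -2.6, 15.8]
finger_gap: 41.0
grip_force: 32.4
```

```bash
python3 - <<'E'
from h import *
plan(461.3,209,17.3,-18)
f=grab('wrist'); cv2.imwrite('pics/w5.png',f['pixels'][150:350,150:400].repeat(3,0).repeat(3,1))
E
```

```text
pos [461.3 209.5  17.5] psi -17.99 tilt [0.0004 0.0001] force [-8.  -2.6 15.8] gap 41.0 DELTA tool mm [0.2 0.5 0.2] turn 0.0 dist 1.0 clk 11.05
```

View pics/w5.png

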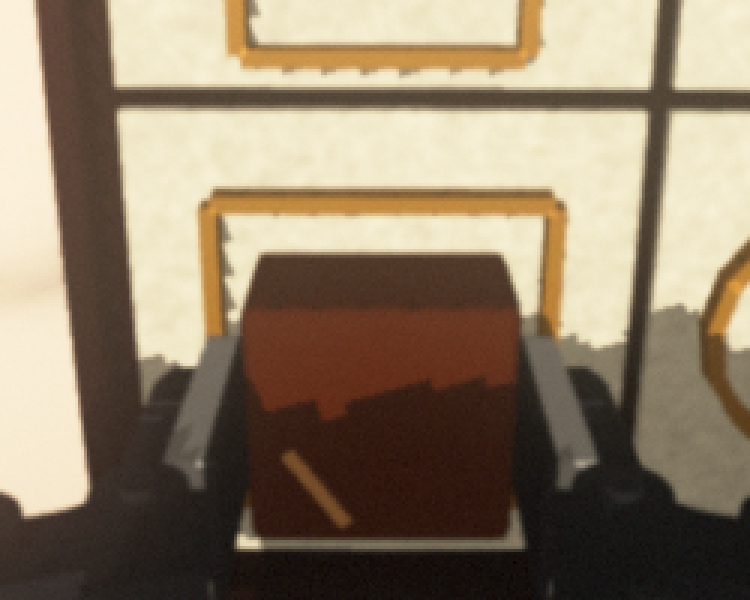

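The square is within the rim, with clear gaps at the front and both sides, and its underside is on the floor. I'll release it.

send_rows:
  deltas:
    - [[0, 0, -0.0005], [0, 0, 0], 0.04]
    - [[0, 0, -0.0005], [0, 0, 0], 0.06]
    - [[0, 0, -0.0005], [0, 0, 0], 0.06]
    - [[0, 0, -0.03], [0, 0, 0], 0.06]
    - [[0, 0, -0.08], [0, 0, 0], 0.085]

```text
clock: 11.6
position: [459.4, 208.7, 94.1]
orientation: [0.988, -0.156, -0.003, 0.002]
contact_force: [0.6, 0.6, 0.5]
finger_gap: 72.8
grip_force: 0.0
```

```bash
python3 - <<'E'
from h import *
topface((461,209),26,31,35,38); plan(690.6,-54,95,10.5)
f=load('wrist'); P=cloud(f); m=(f['z_map']>0)&(np.hypot(P[...,0]-461,P[...,1]-209)<15)&(P[...,2]<40); print(np.percentile(P[m][:,2],[5,50,95]))
E
```

```text
px (243, 196, 63, 59) [461.5 210. ] [41.7 42.3] 72.0
pos [462.9 210.1 104.9] psi -18.0 tilt [0.0056 0.0022] force [ 2.8  1.2 12.6] gap 79.6 DELTA tool mm [298.1 180.9  10.6] turn -0.497 dist 349.0 clk 11.65
[30.39527395 31.38282792 32.39565495]
```

send_rows:
  deltas:
    - [[0.0374, 0.0224, 0], [0, 0, 0], 0.085]
    - [[0.0748, 0.0448, 0], [0, 0, 0], 0.085]
    - [[0.1122, 0.0672, 0], [0, 0, 0], 0.085]
    - [[0.1496, 0.0896, 0], [0, 0, 0], 0.085]

```text
clock: 12.05
position: [576.7, 76.5, 96.3]
orientation: [0.988, -0.156, 0.0, -0.0]
contact_force: [0.7, 1.3, -0.3]
finger_gap: 84.8
grip_force: 0.0
```

send_rows:
  deltas:
    - [[0.0374, 0.0224, 0], [0, 0, -0.13], 0.085]
    - [[0.0748, 0.0448, 0], [0, 0, -0.26], 0.085]
    - [[0.1122, 0.0672, 0], [0, 0, -0.38], 0.085]
    - [[0.1496, 0.0896, 0], [0, 0, -0.497], 0.085]
    - [[0.1496, 0.0896, 0], [0, 0, -0.497], 0.085]

```text
clock: 12.55
position: [692.3, -57.2, 95.2]
orientation: [0.996, 0.092, -0.0, 0.0]
contact_force: [-0.6, 0.0, -0.4]
finger_gap: 85.0
grip_force: 0.0
```

```bash
python3 - <<'E'
from h import *
topface((692,-55)); plan(691,-54,8,10.5)
E
```

```text
px (229, 200, 86, 42) [694.2 -52.8] [30.7 59.6] 10.6
pos [691.  -55.4  95.2] psi 10.37 tilt [-0.0009  0.    ] force [-0.4  0.5 -0.1] gap 85.5 DELTA tool mm [ 0.3 -1.3 87.2] turn -0.002 dist 87.0 clk 12.6
```

The bar's long side lies along world y, so the gripper needs a quarter turn before it descends.

send_rows:
  deltas:
    - [[0.0026, -0.002, 0], [0, 0, -0.148], 0.085]
    - [[0.0026, -0.002, 0], [0, 0, -0.296], 0.085]
    - [[0.0026, -0.002, 0], [0, 0, -0.444], 0.085]
    - [[0.0026, -0.002, 0], [0, 0, -0.592], 0.085]
    - [[0.0026, -0.002, 0], [0, 0, -0.74], 0.085]

```text
clock: 13.1
position: [691.9, -50.0, 96.3]
orientation: [0.894, 0.448, 0.0, -0.0]
contact_force: [0.4, -0.5, -0.2]
finger_gap: 85.2
grip_force: 0.0
```

send_rows:
  deltas:
    - [[0, 0, 0], [0, 0, -0.148], 0.085]
    - [[0, 0, 0], [0, 0, -0.296], 0.085]
    - [[0, 0, 0], [0, 0, -0.444], 0.085]
    - [[0, 0, 0], [0, 0, -0.592], 0.085]
    - [[0, 0, 0.01], [0, 0, -0.74], 0.085]

```text
clock: 13.6
position: [692.5, -50.0, 87.6]
orientation: [0.672, 0.741, 0.001, 0.001]
contact_force: [-0.2, 0.6, 0.1]
finger_gap: 85.1
grip_force: 0.0
```

send_rows:
  deltas:
    - [[0, 0, 0.01], [0, 0, -0.094], 0.085]
    - [[0, 0, 0.02], [0, 0, -0.094], 0.085]
    - [[0, 0, 0.02], [0, 0, -0.094], 0.085]

```text
clock: 13.9
position: [691.4, -50.3, 64.6]
orientation: [0.64, 0.769, -0.001, -0.001]
contact_force: [0.0, 0.2, -0.2]
finger_gap: 84.9
grip_force: 0.0
```

```bash
python3 - <<'E'
from h import *
plan(693.2,-53,8,100.6)
E
```

```text
pos [691.4 -50.3  64.6] psi 100.48 tilt [-0.0022  0.0004] force [ 0.   0.2 -0.2] gap 84.9 DELTA tool mm [-3.   1.4 56.6] turn -0.002 dist 57.0 clk 13.9
```

send_rows:
  deltas:
    - [[-0.0025, 0.001, 0.02], [0, 0, 0], 0.085]
    - [[-0.0025, 0.001, 0.04], [0, 0, 0], 0.085]
    - [[-0.0025, 0.001, 0.052], [0, 0, 0], 0.085]
    - [[-0.0025, 0.001, 0.057], [0, 0, 0], 0.085]
    - [[-0.0025, 0.001, 0.057], [0, 0, 0], 0.06]

```text
clock: 14.4
position: [693.8, -53.2, 9.1]
orientation: [0.639, 0.769, -0.0, -0.0]
contact_force: [-0.9, -0.2, 0.3]
finger_gap: 73.0
grip_force: 0.0
```

send_rows:
  deltas:
    - [[0, 0, 0], [0, 0, 0], 0.02]
    - [[0, 0, 0], [0, 0, 0], 0.02]
    - [[0, 0, 0], [0, 0, 0], 0.02]
    - [[0, 0, 0], [0, 0, 0], 0.02]
    - [[0, 0, 0], [0, 0, 0], 0.02]

```text
clock: 14.9
position: [694.3, -53.4, 10.3]
orientation: [0.638, 0.77, 0.0, 0.001]
contact_force: [-2.0, 0.6, 6.3]
finger_gap: 29.3
grip_force: 30.9
```

send_rows:
  deltas:
    - [[0, 0, -0.02], [0, 0, 0], 0.02]
    - [[0, 0, -0.05], [0, 0, 0], 0.02]
    - [[0, 0, -0.07], [0, 0, 0], 0.02]
    - [[0, 0, -0.08], [0, 0, 0], 0.02]
    - [[0, 0, -0.08], [0, 0, 0], 0.02]

```text
clock: 15.4
position: [694.4, -53.4, 90.6]
orientation: [0.638, 0.77, 0.001, 0.001]
contact_force: [-0.1, 0.0, -0.5]
finger_gap: 29.3
grip_force: 30.2
```

```bash
python3 - <<'E'
from h import *
grip(); plan(546,181.3,90,162); f=load('wrist'); cv2.imwrite('pics/w6.png',f['pixels'])
E
```

```text
held n 7614 ztop -14.2 x [-27.7  31.1] y [-17.7  17.5]
pos [693.9 -53.3  89.1] psi 100.66 tilt [ 0.0002 -0.    ] force [-0.1  0.5 -1.3] gap 29.1 DELTA tool mm [ 257.9 -101.9   -0.9] turn -1.071 dist 277.0 clk 15.45
```

View pics/w6.png

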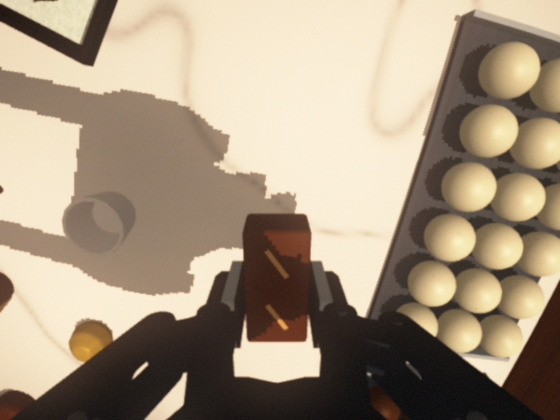

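The bar is held straight at (276,277), its centre 1.7 mm forward of the TCP. I'll carry it to its well.

send_rows:
  deltas:
    - [[0.032, -0.0125, 0], [0, 0, -0.134], 0.02]
    - [[0.064, -0.025, 0], [0, 0, -0.268], 0.02]
    - [[0.096, -0.0375, 0], [0, 0, -0.402], 0.02]
    - [[0.1286, -0.0502, 0], [0, 0, -0.535], 0.02]

```text
clock: 15.85
position: [619.3, 64.6, 87.4]
orientation: [0.41, 0.912, -0.001, -0.001]
contact_force: [0.8, 0.5, -0.9]
finger_gap: 29.5
grip_force: 30.2
```

send_rows:
  deltas:
    - [[0.034, 0.0056, 0], [0, 0, -0.134], 0.02]
    - [[0.068, 0.0112, 0], [0, 0, -0.268], 0.02]
    - [[0.102, 0.0168, 0], [0, 0, -0.402], 0.02]
    - [[0.1362, 0.0224, 0], [0, 0, -0.536], 0.02]
    - [[0.1362, 0.0224, 0], [0, 0, -0.536], 0.02]

```text
clock: 16.35
position: [545.3, 183.3, 87.7]
orientation: [0.153, 0.988, -0.0, -0.001]
contact_force: [0.1, -0.8, -1.2]
finger_gap: 29.1
grip_force: 30.2
```

send_rows:
  deltas:
    - [[0, 0, 0], [0, 0, 0], 0.02]
    - [[0, 0, 0], [0, 0, 0], 0.02]
    - [[0, 0, 0], [0, 0, 0], 0.02]

```text
clock: 16.65
position: [548.0, 180.0, 88.8]
orientation: [0.157, 0.988, -0.0, -0.0]
contact_force: [0.3, -0.2, -0.5]
finger_gap: 29.2
grip_force: 30.2
```

```bash
python3 - <<'E'
from h import *
plan(547.6,180.8,16.8,162)
E
```

```text
pos [548.  180.   88.8] psi 161.91 tilt [-0.0006 -0.0003] force [ 0.3 -0.2 -0.5] gap 29.2 DELTA tool mm [ 0.6  0.6 72. ] turn -0.002 dist 72.0 clk 16.65
```

send_rows:
  deltas:
    - [[0, 0, 0.03], [0, 0, 0], 0.02]
    - [[0, 0, 0.055], [0, 0, 0], 0.02]
    - [[0, 0, 0.067], [0, 0, 0], 0.02]
    - [[0, 0, 0.07], [0, 0, 0], 0.02]
    - [[0, 0, 0.07], [0, 0, 0], 0.02]

```text
clock: 17.15
position: [548.0, 180.6, 19.7]
orientation: [0.157, 0.988, -0.0, 0.0]
contact_force: [-0.4, -0.5, -0.9]
finger_gap: 29.2
grip_force: 30.2
```

send_rows:
  deltas:
    - [[0, 0, 0.001], [0, 0, 0], 0.02]
    - [[0, 0, 0.0015], [0, 0, 0], 0.02]
    - [[0, 0, 0.0015], [0, 0, 0], 0.02]

```text
clock: 17.45
position: [548.0, 180.9, 18.5]
orientation: [0.156, 0.988, 0.0, 0.0]
contact_force: [0.4, -0.2, 0.2]
finger_gap: 29.3
grip_force: 30.2
```

```bash
python3 - <<'E'
from h import *
plan(547.6,180.8,16.8,162); f=grab('wrist'); cv2.imwrite('pics/w7.png',f['pixels'])
E
```

```text
pos [548.  180.9  18.5] psi 162.02 tilt [0.0009 0.0003] force [ 0.4 -0.2  0.2] gap 29.3 DELTA tool mm [ 0.3 -0.3  1.7] turn 0.0 dist 2.0 clk 17.45
```

View pics/w7.png

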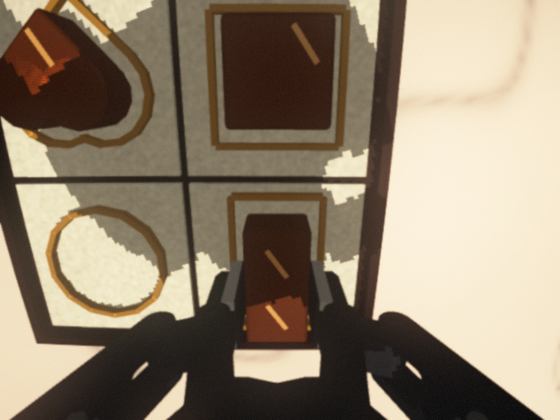

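The heart, at (65,80), and the square, at (278,72), sit in their wells, and the bar at (276,277) lines up with its rim. It needs about 1.5 mm more to seat, so I'll lower it and release.

send_rows:
  deltas:
    - [[0, 0, 0.001], [0, 0, 0], 0.02]
    - [[0, 0, 0.0015], [0, 0, 0], 0.02]
    - [[0, 0, 0.0015], [0, 0, 0], 0.02]

```text
clock: 17.8
position: [547.9, 181.0, 17.2]
orientation: [0.156, 0.988, 0.0, 0.0]
contact_force: [-5.7, -1.2, 9.4]
finger_gap: 29.2
grip_force: 31.3
```

send_rows:
  deltas:
    - [[0, 0, 0], [0, 0, 0], 0.05]
    - [[0, 0, 0], [0, 0, 0], 0.05]
    - [[0, 0, 0], [0, 0, 0], 0.05]
    - [[0, 0, -0.03], [0, 0, 0], 0.05]
    - [[0, 0, -0.08], [0, 0, 0], 0.07]

```text
clock: 18.3
position: [546.0, 180.4, 94.0]
orientation: [0.156, 0.988, -0.001, -0.003]
contact_force: [0.9, 0.7, 0.1]
finger_gap: 63.3
grip_force: 0.0
```

```bash
python3 - <<'E'
from h import *
topface((546.5,181),26,31,40,38)
f=load('wrist'); P=cloud(f); m=(f['z_map']>0)&(np.hypot(P[...,0]-546.5,P[...,1]-181)<12)&(P[...,2]<40); print(np.percentile(P[m][:,2],[5,50,95]))
plan(472,-307.5,95,162)
E
```

```text
px (256, 186, 46, 84) [546.6 182. ] [29.8 60.7] 72.0
[30.57555921 31.54368109 32.56209479]
pos [549.6 181.4 105.2] psi 162.02 tilt [0.0061 0.0017] force [ 2.8  0.2 12.3] gap 69.5 DELTA tool mm [ -77.  -489.     8.9] turn 0.0 dist 495.0 clk 18.35
```

send_rows:
  deltas:
    - [[-0.0072, -0.0444, 0], [0, 0, 0], 0.085]
    - [[-0.0144, -0.0888, 0], [0, 0, 0], 0.085]
    - [[-0.0216, -0.1332, 0], [0, 0, 0], 0.085]
    - [[-0.0288, -0.1776, 0], [0, 0, 0], 0.085]
    - [[-0.036, -0.222, 0], [0, 0, 0], 0.085]

```text
clock: 18.85
position: [512.9, -43.0, 96.4]
orientation: [0.156, 0.988, 0.0, 0.0]
contact_force: [1.1, -0.8, -0.1]
finger_gap: 85.1
grip_force: 0.0
```

send_rows:
  deltas:
    - [[-0.0072, -0.0444, 0], [0, 0, 0], 0.085]
    - [[-0.0144, -0.0888, 0], [0, 0, 0], 0.085]
    - [[-0.0216, -0.1332, 0], [0, 0, 0], 0.085]
    - [[-0.0288, -0.1776, 0], [0, 0, 0], 0.085]
    - [[-0.036, -0.222, 0], [0, 0, 0], 0.085]

```text
clock: 19.35
position: [478.6, -265.6, 96.4]
orientation: [0.156, 0.988, -0.0, 0.0]
contact_force: [0.5, 0.0, -0.7]
finger_gap: 84.7
grip_force: 0.0
```

send_rows:
  deltas:
    - [[-0.007, -0.044, 0], [0, 0, 0], 0.085]
    - [[-0.007, -0.044, 0], [0, 0, 0], 0.085]
    - [[-0.007, -0.044, 0], [0, 0, 0], 0.085]

```text
clock: 19.65
position: [471.9, -308.3, 96.0]
orientation: [0.157, 0.988, 0.0, -0.0]
contact_force: [0.8, -0.6, -0.3]
finger_gap: 84.8
grip_force: 0.0
```

```bash
python3 - <<'E'
from h import *
topface((472,-307.5),10,14); plan(473,-307.5,7,162); f=load('wrist'); cv2.imwrite('pics/w8.png',f['pixels'])
E
```

```text
px (246, 188, 62, 61) [ 472.4 -307.7] [46.4 45. ] 9.1
pos [ 472.1 -307.4   96. ] psi 161.99 tilt [-0.0002  0.0005] force [-0.3 -0.4  0.1] gap 84.8 DELTA tool mm [-0.9  0.2 89. ] turn -0.0 dist 89.0 clk 19.7
```

View pics/w8.png

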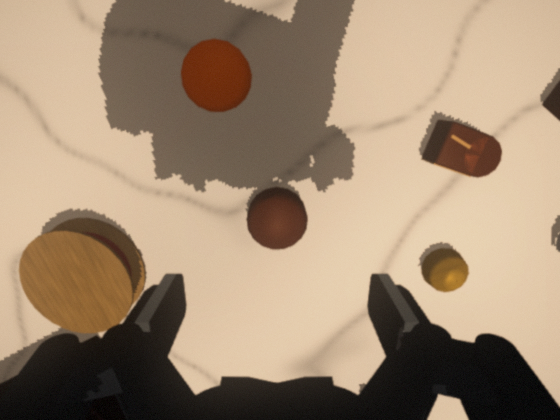

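The truffle, plain brown, is at (277,218). The orange look-alike is apart at (216,75) and the broken heart at (462,148). I'll grasp the truffle a little lower because of its dome.

send_rows:
  deltas:
    - [[0, 0, 0.03], [0, 0, 0], 0.085]
    - [[0, 0, 0.06], [0, 0, 0], 0.085]
    - [[0, 0, 0.08], [0, 0, 0], 0.085]
    - [[0, 0, 0.091], [0, 0, 0], 0.085]
    - [[0, 0, 0.091], [0, 0, 0], 0.085]

```text
clock: 20.2
position: [472.0, -306.4, 4.2]
orientation: [0.156, 0.988, 0.0, -0.001]
contact_force: [0.8, 0.5, 0.3]
finger_gap: 85.2
grip_force: 0.0
```

send_rows:
  deltas:
    - [[0, 0, 0], [0, 0, 0], 0.03]
    - [[0, 0, 0], [0, 0, 0], 0.03]
    - [[0, 0, 0], [0, 0, 0], 0.03]
    - [[0, 0, 0], [0, 0, 0], 0.03]
    - [[0, 0, 0], [0, 0, 0], 0.03]

```text
clock: 20.7
position: [472.7, -308.0, 6.6]
orientation: [0.156, 0.988, -0.0, 0.001]
contact_force: [-1.1, 1.7, 6.9]
finger_gap: 43.1
grip_force: 29.9
```

send_rows:
  deltas:
    - [[0, 0, -0.005], [0, 0, 0], 0.03]
    - [[0, 0, -0.01], [0, 0, 0], 0.03]
    - [[0, 0, -0.015], [0, 0, 0], 0.03]

```text
clock: 21.0
position: [472.3, -307.8, 21.0]
orientation: [0.156, 0.988, -0.0, 0.0]
contact_force: [0.1, 0.1, -0.0]
finger_gap: 43.1
grip_force: 30.6
```

```bash
python3 - <<'E'
from h import *
grip(); plan(518,96,100,162); f=load('wrist'); cv2.imwrite('pics/w9.png',f['pixels'][150:350,150:400].repeat(3,0).repeat(3,1))
E
```

```text
held n 5027 ztop -17.5 x [-17.8  20.5] y [-18.9  19.5]
pos [ 472.6 -308.    21.9] psi 162.02 tilt [ 0.0011 -0.0008] force [ 0.9 -1.3  0.9] gap 42.8 DELTA tool mm [ 81.4 398.3 -78.4] turn 0.0 dist 414.0 clk 21.05
```

View pics/w9.png

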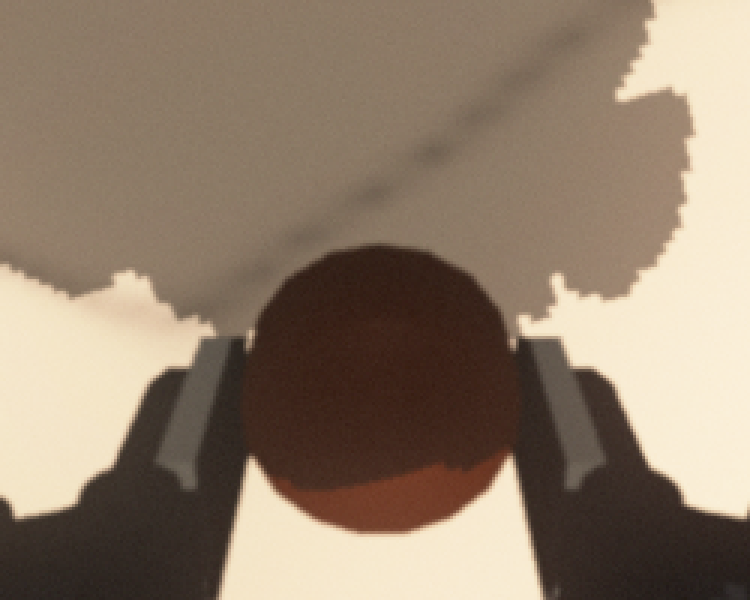

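The truffle is held squarely at (380,385) in the crop. I'll carry it over.

send_rows:
  deltas:
    - [[0, 0, -0.025], [0, 0, 0], 0.03]
    - [[0, 0, -0.055], [0, 0, 0], 0.03]
    - [[0, 0, -0.07], [0, 0, 0], 0.03]

```text
clock: 21.35
position: [472.8, -308.2, 92.9]
orientation: [0.156, 0.988, -0.001, 0.001]
contact_force: [0.3, 0.8, -1.7]
finger_gap: 42.9
grip_force: 30.8
```

send_rows:
  deltas:
    - [[0.009, 0.0443, 0], [0, 0, 0], 0.03]
    - [[0.018, 0.0886, 0], [0, 0, 0], 0.03]
    - [[0.027, 0.1328, 0], [0, 0, 0], 0.03]
    - [[0.0362, 0.177, 0], [0, 0, 0], 0.03]
    - [[0.0452, 0.2213, 0], [0, 0, 0], 0.03]

```text
clock: 21.85
position: [497.3, -81.6, 90.2]
orientation: [0.156, 0.988, 0.0, 0.0]
contact_force: [0.5, -1.6, 0.2]
finger_gap: 43.2
grip_force: 30.8
```

send_rows:
  deltas:
    - [[0.009, 0.0443, 0], [0, 0, 0], 0.03]
    - [[0.018, 0.0886, 0], [0, 0, 0], 0.03]
    - [[0.027, 0.1328, 0], [0, 0, 0], 0.03]
    - [[0.0362, 0.177, 0], [0, 0, 0], 0.03]
    - [[0.0362, 0.177, 0], [0, 0, 0], 0.03]

```text
clock: 22.35
position: [517.7, 100.4, 90.1]
orientation: [0.154, 0.988, 0.0, -0.0]
contact_force: [-0.5, -0.4, -0.6]
finger_gap: 42.9
grip_force: 30.8
```

send_rows:
  deltas:
    - [[0, 0, 0], [0, 0, 0], 0.03]
    - [[0, 0, 0], [0, 0, 0], 0.03]

```text
clock: 22.55
position: [517.6, 95.6, 90.1]
orientation: [0.156, 0.988, -0.0, -0.0]
contact_force: [-0.2, -0.2, 0.6]
finger_gap: 43.3
grip_force: 30.8
```

```bash
python3 - <<'E'
from h import *
plan(518,96,13.5,162)
E
```

```text
pos [517.6  95.6  90.1] psi 162.0 tilt [-0.0003 -0.0003] force [-0.2 -0.2  0.6] gap 43.3 DELTA tool mm [-0.3  0.6 76.6] turn -0.0 dist 77.0 clk 22.55
```

send_rows:
  deltas:
    - [[0, 0, 0.03], [0, 0, 0], 0.03]
    - [[0, 0, 0.058], [0, 0, 0], 0.03]
    - [[0, 0, 0.071], [0, 0, 0], 0.03]
    - [[0, 0, 0.0745], [0, 0, 0], 0.03]
    - [[0, 0, 0.0745], [0, 0, 0], 0.03]

```text
clock: 23.05
position: [518.0, 95.7, 16.2]
orientation: [0.157, 0.988, -0.0, 0.0]
contact_force: [1.0, 0.8, 0.9]
finger_gap: 42.8
grip_force: 30.8
```

send_rows:
  deltas:
    - [[0, 0, 0.001], [0, 0, 0], 0.03]
    - [[0, 0, 0.0015], [0, 0, 0], 0.03]
    - [[0, 0, 0.0015], [0, 0, 0], 0.03]

```text
clock: 23.35
position: [518.1, 96.3, 15.0]
orientation: [0.156, 0.988, 0.0, 0.0]
contact_force: [0.5, 0.1, -0.4]
finger_gap: 43.1
grip_force: 30.8
```

send_rows:
  deltas:
    - [[0, 0, 0.001], [0, 0, 0], 0.03]
    - [[0, 0, 0.0015], [0, 0, 0], 0.03]
    - [[0, 0, 0.0015], [0, 0, 0], 0.03]

```text
clock: 23.65
position: [518.0, 96.4, 13.7]
orientation: [0.156, 0.988, 0.0, 0.0]
contact_force: [-3.6, -0.5, 8.6]
finger_gap: 43.1
grip_force: 31.6
```

```bash
python3 - <<'E'
from h import *
plan(518,96,13.5,162); f=grab('wrist'); cv2.imwrite('pics/w10.png',f['pixels'][150:350,150:400].repeat(3,0).repeat(3,1))
E
```

```text
pos [518.   96.4  13.7] psi 162.03 tilt [0.0007 0.0001] force [-3.6 -0.5  8.6] gap 43.1 DELTA tool mm [-0.1 -0.4  0.2] turn 0.001 dist 0.0 clk 23.65
```

View pics/w10.png

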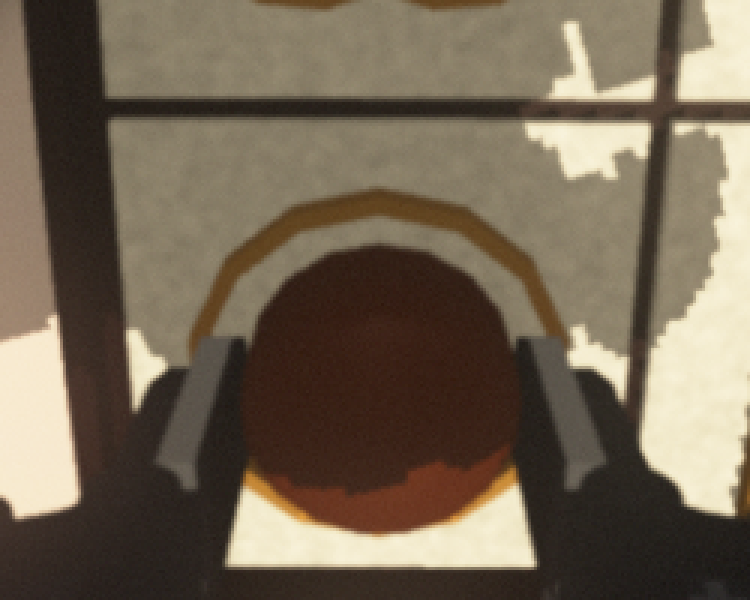

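The truffle is inside the round rim with even gaps and resting on the floor. I'll release it, rise and check all four.

send_rows:
  deltas:
    - [[0, 0, 0], [0, 0, 0], 0.06]
    - [[0, 0, 0], [0, 0, 0], 0.06]
    - [[0, 0, 0], [0, 0, 0], 0.06]
    - [[0, 0, -0.03], [0, 0, 0], 0.06]
    - [[0, 0, -0.07], [0, 0, 0], 0.07]

```text
clock: 24.2
position: [516.5, 96.1, 81.7]
orientation: [0.156, 0.988, -0.001, -0.002]
contact_force: [0.2, 0.1, 0.4]
finger_gap: 69.6
grip_force: 0.0
```

send_rows:
  deltas:
    - [[0.01, 0.01, -0.04], [0, 0, 0], 0.08]
    - [[0, 0.03, -0.08], [0, 0, 0], 0.08]
    - [[-0.02, 0.045, -0.11], [0, 0, 0], 0.08]
    - [[-0.03, 0.045, -0.13], [0, 0, 0], 0.08]
    - [[-0.03, 0.045, -0.13], [0, 0, 0], 0.08]

```text
clock: 24.7
position: [561.8, 130.0, 215.6]
orientation: [0.156, 0.988, 0.001, 0.002]
contact_force: [-0.4, -0.0, -0.1]
finger_gap: 79.9
grip_force: 0.0
```

send_rows:
  deltas:
    - [[0, 0, 0], [0, 0, 0], 0.08]
    - [[0, 0, 0], [0, 0, 0], 0.08]
    - [[0, 0, 0], [0, 0, 0], 0.08]

```text
clock: 25.0
position: [559.5, 129.7, 211.7]
orientation: [0.156, 0.988, -0.0, -0.001]
contact_force: [0.7, -0.0, 0.6]
finger_gap: 80.0
grip_force: 0.0
```

```bash
python3 - <<'E'
from h import *
for n,c,zm,h in (('heart',(432.5,124),26,31),('square',(461,209),26,31),('bar',(546.5,181),26,31),('truf',(518,96),20,24)):
    print(n); topface(c,zm,h,38,38)
    f=load('wrist'); P=cloud(f); m=(f['z_map']>0)&(np.hypot(P[...,0]-c[0],P[...,1]-c[1])<12)&(P[...,2]<40); q=P[m]; A=np.c_[q[:,:2]-c,np.ones(len(q))]; print(np.percentile(q[:,2],[5,50,95]).round(1),'slope',np.linalg.lstsq(A,q[:,2],rcond=None)[0][:2].round(3))
f=grab('top'); P=cloud(f)
for n,c in dict(bh=(461.6,-168.3),bs=(452.3,-74.6)).items():
    m=(np.hypot(P[...,0]-c[0],P[...,1]-c[1])<42)&(P[...,2]>19)&(P[...,2]<40); print(n,m.sum(),P[m].mean(0).round(1))
cv2.imwrite('pics/w11.png',load('wrist')['pixels']); s=arm.get_obs(); print(s['position'],s['contact_force'],s['clock'])
E
```

```text
heart
px (201, 31, 55, 54) [436.8 123.2] [44.5 44.2] 25.4
[30.2 31.6 33. ] slope [-0.012  0.008]
square
px (303, 36, 47, 49) [460.2 210.3] [42.5 41.6] 72.6
[30.3 31.5 32.7] slope [-0.006  0.006]
bar
px (306, 129, 33, 59) [547.1 181.7] [30.4 58.4] 71.8
[30.4 31.7 32.9] slope [-0.019  0.015]
truf
px (211, 134, 44, 43) [517.5  97. ] [44.  42.8] 71.8
[32.4 33.6 35. ] slope [-0.003  0.009]
bh 233 [ 461.7 -167.8   23.8]
bs 227 [452.3 -74.7  23.7]
[560.01000432 129.79325764 212.61298004] [-0.03086147 -0.65582809  1.05029172] 25.25
```

View pics/w11.png

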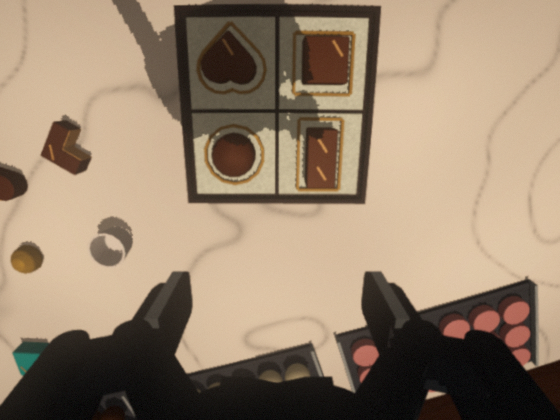

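All four sit flat in their own wells: heart (229,60), square (326,60), truffle (234,155) and bar (321,158). The broken pieces have not moved, and the arm is clear.

```bash
python3 -c "
from cell import arm
print(arm.job_done())"
```

```text
the job is handed in; nothing more can be done
None
```

I handed the job in at about 25 s. My last check showed the heart, square, truffle and bar flat in their own wells, with the heart pointing the right way and neither broken chocolate moved; the hand-in gave no verdict.

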